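# Add a sample tin to the pile in the magazine

## Task

Pick up the loose wide sample tin and set it flat, upright and centred on top of the pile of equal tins that rises out of the round magazine. How high the pile stands differs from time to time, so lower the tin gently until you feel it touch the pile, and only then let go and move away. Leave the small tin and the open glass dish where they are.

Things in the scene. Friction and masses are not known exactly. Their poses are not given: they have to be found in the camera images.
- tin: The wide sample tin, to be put on the pile: a closed round bare-metal tin with a flat lid, 60 mm in diameter and 25 mm high, straight-sided, about 0.12 kg, standing loose on the worktop. Origin at the centre of its underside, z up along its axis. It can be gripped across its diameter in any direction.
- small_tin: A bystander: the same kind of metal tin but narrow, 42 mm in diameter and 25 mm high, standing loose on the worktop, sometimes where the wide tin stands at other times. Origin at the centre of its underside, z up. Leave it.
- petri_dish: A bystander: an open clear glass dish, 64 mm in diameter and 13 mm high, standing loose on the worktop. Origin at the centre of its underside, z up. Leave it.
- magazine: The tin magazine: a fixed upright round white sleeve, 86 mm in diameter over its grey rim and 65 mm high, on a grey foot disc of 104 mm diameter. A pile of wide tins (60 mm in diameter, flat lids) rises out of it, coaxial with it; the lid of the topmost tin lies 91 to 139 mm above the worktop, differently each time. The pile bears a hand's push of up to 60 N without sinking. Origin at the centre of the underside of the foot, on the worktop, z up along the pile's axis.
Not all that is in view belongs to the job. Leave any brown or pink look-alike of the magazine alone.

How it is judged:
On the way:
1. the wide tin touches the top of the pile while the fingers still hold it, above the middle of the magazine (contact force between tin and magazine above 0.3 N and contact force between the fingers and tin above 1 N and horizontal distance between tin and magazine below 0.02 m and height (world z) of tin above 0.08 m), for 0.1 s.
At the end, for the whole second after the job is handed in: The wide tin rests, lid up and level within 7 degrees, on top of the pile in the magazine, its centre within 15 mm of the magazine's axis, let go and at rest (horizontal distance between tin and magazine below 0.015 m and z of tin in the frame of magazine above 0.08 m and angle between tin's own z axis and vertical below 0.12 rad and contact force between tin and magazine above 0.2 N and linear speed of tin below 0.02 m/s); the robot touches nothing.
It fails at once if the tin is rammed onto the pile or the magazine with more than 60 N (contact force between tin and magazine above 60 N).
It fails at once if the small tin is moved by more than 30 mm (distance of small_tin from where it was at the start of the episode above 0.03 m).
It fails at once if the open dish is moved by more than 30 mm (distance of petri_dish from where it was at the start of the episode above 0.03 m).
It also fails if it takes over 35 s, if anything falls off the work surface, if the arm or the gripper's body presses on something with over 40 N, if the wrist force passes 120 N, or if a joint passes its speed limit or range.

## Robot

A 7-joint arm with a two-finger parallel gripper is mounted at the origin on a cart in front of the work surface, level with it; the furniture and walls round the work are solid. World frame = base frame: x ahead of the robot, y to its left, z up, the work surface at z = 0. Lengths are in m, angles in rad, forces in N, time in s.
With the tool pointing down it reaches from about 0.4 to 0.85 m from the base axis. Payload 6.9 kg.
Tool frame: the origin (TCP) lies midway between the tips of the shut fingers; the grasp point (between the pads) lies 19 mm behind it; z points along the fingers, y is the direction in which the jaws open and shut (so a half turn about z gives the same grasp; the last joint's range is limited). The gripper opens to 85 mm and grips with 20 to 120 N. Pads are 22 mm wide; open, the fingers measure 114 mm over their backs; the gripper's body (76 mm by 85 mm) begins 54 mm behind the grasp point. The pads swing forward as they close: fully open they stand 13 mm farther back than shut.
Start: joints at [-1.204, 0.507, -0.238, 1.5, 0.126, 1.149, -0.155], TCP at [0.162, 0.604, 0.231] pointing down, gripper open.
Joint ranges: [-3.08, 3.08], [-0.24, 2.05], [-1.43, 1.35], [0, 2.5], [-1.52, 4.66], [0.17, 1.96], [-2.89, 2.89]. Speed limits (rad/s): [2.39, 2.39, 3.14, 3.14, 3.14, 3.14, 3.14].

## Interface

Orientations are given as a unit quaternion [w, x, y, z].
In Python, from plant import robot, solver, eyes, finder gives the robot as it stands. Calls block until the motion is done:
- robot.reach(position, orientation): joint-space move of the TCP to a pose.
- robot.move_l(position, ori=None, speed=0.15): straight line of the TCP; ori=None keeps the orientation; speed is the mean speed in m/s.
- robot.move_joints(angles): joint-space move.
- robot.set_gripper(opening): finger opening in m; the grip force is fixed at half the most; returns when the fingers have stopped.
- robot.pause(seconds).
- solver.ik(position, orientation): joint angles nearest the present ones, or None.
- robot.get_obs(): the state.
- eyes.snapshot(name): name is "side" or "top"; returns a dict with "image" (420x560x3 uint8, red, green, blue), "fx", "fy", "cx", "cy" (pixels), "dist_coeffs" ([k1, k2, p1, p2, k3] as OpenCV has them; the pictures are not rectified), "rvec" (rotation vector, rad) and "tvec" (3), from world to camera coordinates, as OpenCV has them. Camera axes: x right, y down, z forward; pixel columns grow to the right and rows downward; lengths in m; the calibration is good to about 2 mm. A picture is of the moment at which its call begins. There is no depth.
A pose or a line that the arm cannot do raises robot.Unreachable and nothing moves.
- robot.close_job(): hands the job in, once; it reports no verdict.
Trained networks look in a picture, given as the dict that the camera call returned (one of the last four; its "shot" number tells which), for a name from the list of things; names that differ only in an ending like _2 or _b are one class to them, and where a whole thing is asked for, a point or a joint stands for the part that bears it (a point fixed in the world has none). Each returns a list of dicts, best first, with "score" (0 to 1); they miss things now and then, are a little off and sometimes report something else, mostly with a low value. They report only what shows in the picture. A call takes as long as a camera call. They do not tell look-alikes from the thing itself.
- finder.trace(picture, name): "pixels" (420x560 bool, what is visible of it) and "location" ([column, row] in pixels, amid what is visible of it).
The state is a dict: "clock": time; "qpos": joint angles; "dq": joint speeds; "effort": joint torques, N m; "tcp_pos": TCP position; "tcp_rot": TCP orientation; "contact_force": force on the tool from outside, world axes, zero at the start; "ft_torque": the same for the moment, N m; "finger_gap": finger opening in m.
Only numpy, scipy, OpenCV 4.12 (cv2) and the standard library are available. Lean on these libraries where they do the work, as an engineer would, in place of code of your own. Each camera call takes 0.05 s, during which the arm holds its last target.

## Working session

There is one attempt and no reset: what is moved stays moved. The work goes in short steps, each a Python script; the robot and the scene stay as the last script left them, time stands still between calls to the robot, and variables do not carry over. Pictures are saved under pics/ and viewed, and the job is handed in when it is done.

```bash
ls; mkdir -p pics; python3 - <<'E'
from plant import robot, solver, eyes, finder
import cv2,pickle
o=robot.get_obs();print(o)
d={}
for n in("side","top"):
    s=eyes.snapshot(n);d[n]=s;cv2.imwrite(f"pics/{n}0.png",s["image"][...,::-1]);print({k:v for k,v in s.items() if k!="image"})
    for t in("tin","small_tin","petri_dish","magazine"):
        for r in finder.trace(s,t): print(n,t,r["score"],r["location"],r["pixels"].sum()); d.setdefault((n,t),[]).append(r)
pickle.dump(d,open("d0.pkl","wb"));print(robot.get_obs()["clock"])
E
```

```text
pics
{'clock': 0.0, 'qpos': array([-1.20351913,  0.50834533, -0.23751645,  1.50113227,  0.12567368,
        1.14890746, -0.15482463]), 'dq': array([-0.00053565,  0.00030256,  0.00104631,  0.00020523,  0.00038584,
        0.00195314,  0.00162201]), 'effort': array([-9.24661654e-04, -6.20624757e+01, -2.18659088e+00, -2.49634498e+01,
        1.27355964e-02,  1.22604848e-02,  8.27399094e-05]), 'tcp_pos': array([0.1616894 , 0.60319815, 0.23042492]), 'tcp_rot': array([-1.10773739e-04,  1.30527767e-01,  9.91444242e-01, -8.96515414e-04]), 'contact_force': array([ 0.09470197, -0.28697222,  0.81934563]), 'ft_torque': array([-0.07857879,  0.00679728,  0.03689384]), 'finger_gap': 0.08523493525349903}
{'fx': 408.8766963050373, 'fy': 408.8766963050373, 'cx': 286.47170929197137, 'cy': 204.3130509411893, 'dist_coeffs': array([-0.05013735,  0.        ,  0.        ,  0.        ,  0.        ]), 'rvec': array([ 0.25792822, -2.78237727,  1.27933328]), 'tvec': array([0.50288841, 0.22050144, 1.04906775]), 'shot': 1}
side tin 0.67 [299.3, 245.3] 328
side small_tin 0.5 [293.8, 309.5] 251
side petri_dish 0.53 [269.2, 237.3] 326
side magazine 0.84 [303.7, 197.9] 1123
side magazine 0.82 [298.3, 134.3] 636
side magazine 0.67 [295.0, 311.8] 263
side magazine 0.57 [265.0, 148.2] 715
{'fx': 394.75173209671914, 'fy': 394.75173209671914, 'cx': 272.03706870718617, 'cy': 214.45836031867432, 'dist_coeffs': array([-0.08839455,  0.        ,  0.        ,  0.        ,  0.        ]), 'rvec': array([ 2.09905924, -2.12507933,  0.21197718]), 'tvec': array([-0.22219735,  0.55948787,  1.19285986]), 'shot': 2}
top tin 0.51 [220.7, 241.9] 284
top small_tin 0.53 [151.0, 243.1] 138
top petri_dish 0.74 [220.4, 211.2] 289
top magazine 0.73 [273.3, 233.2] 805
top magazine 0.67 [388.3, 210.7] 787
0.5
```

```bash
python3 - <<'E'
import cv2
a=cv2.imread("pics/side0.png");cv2.imwrite("pics/s_c.png",cv2.resize(a[90:350,180:420],None,fx=2.3,fy=2.3,interpolation=2))
a=cv2.imread("pics/top0.png");cv2.imwrite("pics/t_c.png",cv2.resize(a[150:310,120:440],None,fx=2.5,fy=2.5,interpolation=2))
E
```

```text
(no output)
```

View pics/side0.png

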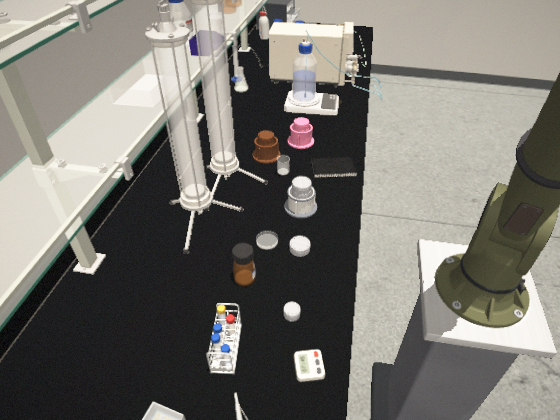

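View pics/top0.png

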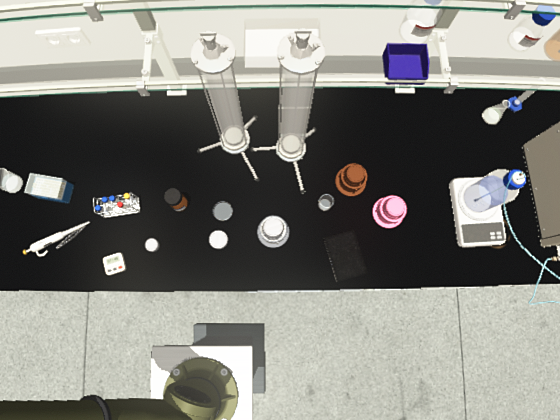

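```bash
sleep 2
```

```text
(no output)
```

View pics/s_c.png

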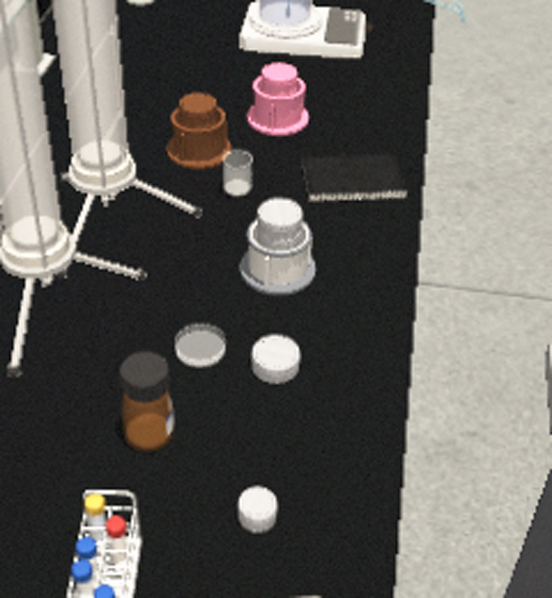

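View pics/t_c.png

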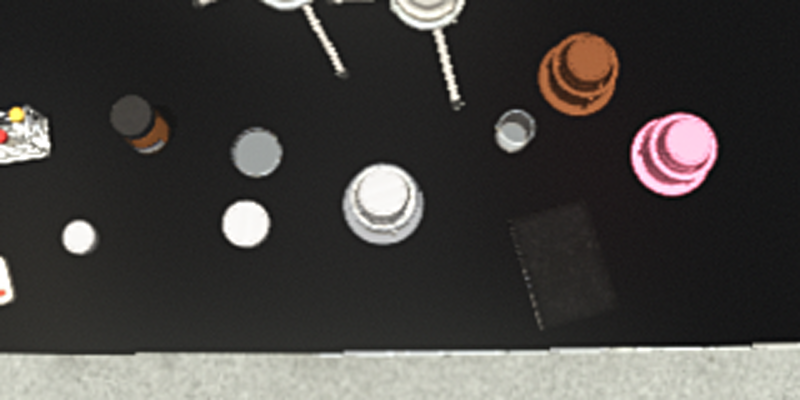

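Candidates for the tin:
- Wide white tin: top (219,240), side (299,245).
- Small white tin: top (151,244), side (292,311). It is clearly narrower.

The grey disc at top (222,211) is the glass dish. The metal tin with the larger diameter is the target.

Candidates for the magazine:
- White on a grey foot: top (273,232), side (302,197).
- Brown and pink look-alikes: top (352,179) and (390,211). I'm leaving these alone.

Next I'll fit silhouettes in both views.

```bash
cat > h.py <<'E'
import numpy as np,cv2
from scipy.optimize import minimize
A=np.linspace(0,2*np.pi,90,endpoint=False)
def proj(s,P):
    return cv2.projectPoints(np.asarray(P,float).reshape(-1,1,3),s["rvec"],s["tvec"],np.array([[s["fx"],0,s["cx"]],[0,s["fy"],s["cy"]],[0,0,1]]),s["dist_coeffs"])[0].reshape(-1,2)
def cyl(x,y,r,z0,z1):
    return np.array([[x+r*np.cos(a),y+r*np.sin(a),z] for a in A for z in(z0,z1)])
def sil(s,cyls,box,U=8):
    c0,r0,c1,r1=box
    m=np.zeros(((r1-r0)*U,(c1-c0)*U),np.uint8)
    for c in cyls:
        p=(proj(s,cyl(*c))-[c0-.5,r0-.5])*U-.5
        h=cv2.convexHull(np.round(p*16).astype(np.int32)); cv2.fillConvexPoly(m,h,255,shift=4)
    return cv2.resize(m,(c1-c0,r1-r0),interpolation=cv2.INTER_AREA)/255.
def ray(s,uv,z):
    K=np.array([[s["fx"],0,s["cx"]],[0,s["fy"],s["cy"]],[0,0,1]])
    n=cv2.undistortPoints(np.array([[uv]],float),K,s["dist_coeffs"])[0,0]
    R=cv2.Rodrigues(s["rvec"])[0];d=R.T@[*n,1];o=-R.T@s["tvec"];return (o+d*(z-o[2])/d[2])
E
python3 - <<'E'
import pickle
from h import *
d=pickle.load(open("d0.pkl","rb"))
S=d["side"];T=d["top"]
def mask(s,box,lo):
    c0,r0,c1,r1=box; g=s["image"][r0:r1,c0:c1].max(2).astype(float)
    return np.clip((g-20)/(lo-20),0,1)
def fit(boxes,mk,p0,lo,name):
    out={}
    for which in("both","side","top"):
        vs=[v for v in("side","top") if which in("both",v)]
        M={v:mask(d[v],boxes[v],lo) for v in vs}
        f=lambda p:sum(((sil(d[v],mk(p),boxes[v])-M[v])**2).sum() for v in vs)
        def g(p): q=np.array(p0,float); q[:len(p)]=p; return f(q)
        n=len(p0) if which=="both" else len(p0)-1
        q0=np.array(p0[:n],float) if which=="both" else np.array(out["both"][:n])
        if which!="both":
            last=out["both"][-1]
            g=lambda p:f([*p,last])
        sim=np.vstack([q0]+[q0+.01*np.eye(n)[i] for i in range(n)])
        r=minimize(g,q0,method="Nelder-Mead",options=dict(initial_simplex=sim,xatol=1e-5,fatol=1e-3))
        out[which]=r.x;print(name,which,r.x.round(4),round(r.fun,2))
    return out
tin=ray(T,(219,240),.025);small=ray(T,(151,244),.025);dish=ray(T,(222,211),.01);mag=ray(T,(273,232),.065)
print(tin,small,dish,mag, ray(S,(299,245),.025))
fit(dict(side=(283,228,317,262),top=(203,224,234,256)),lambda p:[(p[0],p[1],.03,p[2]-.025,p[2])],[tin[0],tin[1],.025],130,"tin")
fit(dict(side=(275,296,309,326),top=(140,232,164,256)),lambda p:[(p[0],p[1],.021,p[2]-.025,p[2])],[small[0],small[1],.025],130,"small")
fit(dict(side=(278,173,323,222),top=(252,210,296,254)),lambda p:[(p[0],p[1],.052,0,.006),(p[0],p[1],.043,0,.065),(p[0],p[1],.03,0,p[2])],[mag[0],mag[1],.115],110,"mag")
E
```

```text
[ 0.48166336 -0.0575946   0.025     ] [0.47081941 0.16329654 0.025     ] [ 0.58015172 -0.06400499  0.01      ] [ 0.49913977 -0.2314397   0.065     ] [ 0.48459624 -0.04561883  0.025     ]
tin both [ 0.4851 -0.0531  0.0286] 31.84
tin side [ 0.4844 -0.0532] 14.5
tin top [ 0.486  -0.0531] 14.45
small both [0.4692 0.1644 0.0285] 33.16
small side [0.4689 0.1644] 13.96
small top [0.4703 0.1646] 17.31
mag both [ 0.5097 -0.2318  0.1041] 136.59
mag side [ 0.5093 -0.2339] 78.18
mag top [ 0.5109 -0.2307] 41.44
```

```bash
python3 - <<'E'
import pickle
from h import *
d=pickle.load(open("d0.pkl","rb"));o=[]
for n,(c,r) in dict(side=(250,165),top=(200,200)).items():
    s=d[n];im=cv2.resize(s["image"][r:r+100,c:c+100,::-1],None,fx=4,fy=4,interpolation=2)
    for x,y,R,z in[(.51,-.232,.052,0),(.51,-.232,.043,.065),(.51,-.232,.03,.104),(.485,-.053,.03,.025),(.485,-.053,.03,0)]:
        p=(proj(s,cyl(x,y,R,z,z))[::2]-[c-.5,r-.5])*4-.5
        cv2.polylines(im,[np.round(p).astype(np.int32)],True,(0,0,255),1)
    o.append(im)
cv2.imwrite("pics/ov.png",np.hstack(o))
E
python3 - <<'E'
from plant import robot, solver
q=[0,0,1,0]
for p in([.485,-.053,.2],[.485,-.053,.002],[.485,-.053,.2],[.51,-.232,.2],[.51,-.232,.09]):
    print(p,solver.ik(p,q))
print(robot.get_obs()["clock"])
E
```

```text
[0.485, -0.053, 0.2] [-0.1004431   0.33140319  0.2158436   1.90277879 -0.08793993  0.91643787
  1.72839713]
[0.485, -0.053, 0.002] [ 0.1449864   0.62522712 -0.12850826  2.11413809  0.18813792  0.41265271
  1.43871634]
[0.485, -0.053, 0.2] [-0.1004431   0.33140319  0.2158436   1.90277879 -0.08793993  0.91643787
  1.72839713]
[0.51, -0.232, 0.2] [ 0.06448408  0.46934254  0.486458    1.72773627 -0.25283596  1.00710237
  2.2131811 ]
[0.51, -0.232, 0.09] [ 0.27315073  0.5646236   0.16903409  1.85792453 -0.13538963  0.73007968
  2.08829068]
0.5
```

```bash
sleep 1
```

```text
(no output)
```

View pics/ov.png

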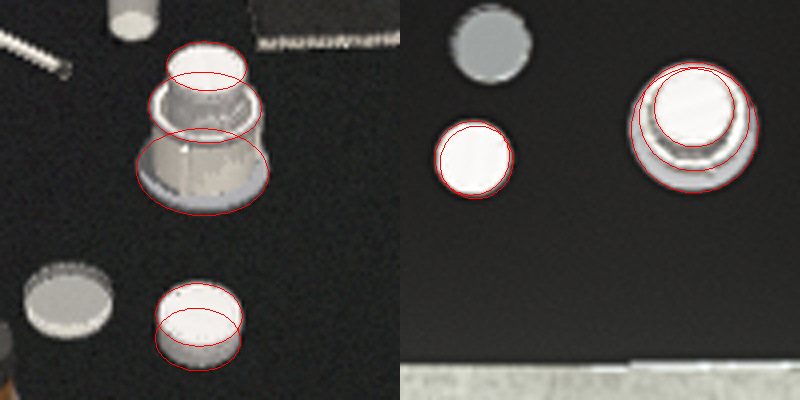

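The overlay fits well. The tin is at (0.485,-0.053), with its lid and foot circles on the edges. The magazine is at (0.51,-0.232), and the pile lid is at about 0.104. Now I'll pick.

```bash
python3 - <<'E'
from plant import robot, eyes
import cv2
def st(t):
    o=robot.get_obs();print(t,round(o["clock"],2),o["tcp_pos"].round(4),o["contact_force"].round(2),round(o["finger_gap"],4))
q=[0,0,1,0]
robot.reach([.485,-.053,.15],q);st("above")
robot.move_l([.485,-.053,.002],q,speed=.12);st("down")
robot.set_gripper(.04);st("grip")
for n in("side","top"):
    s=eyes.snapshot(n);cv2.imwrite(f"pics/{n}1.png",cv2.resize(s["image"][150:310,180:380,::-1],None,fx=3,fy=3))
E
```

```text
above 3.11 [ 0.4853 -0.0522  0.15  ] [ 1.13 -0.63  0.92] 0.0856
down 4.49 [ 0.4854 -0.053   0.0025] [ 0.59  0.28 -0.25] 0.0855
grip 4.88 [ 0.4853 -0.053   0.003 ] [-2.97  0.05  9.23] 0.0584
```

```bash
sleep 1
```

```text
(no output)
```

View pics/side1.png

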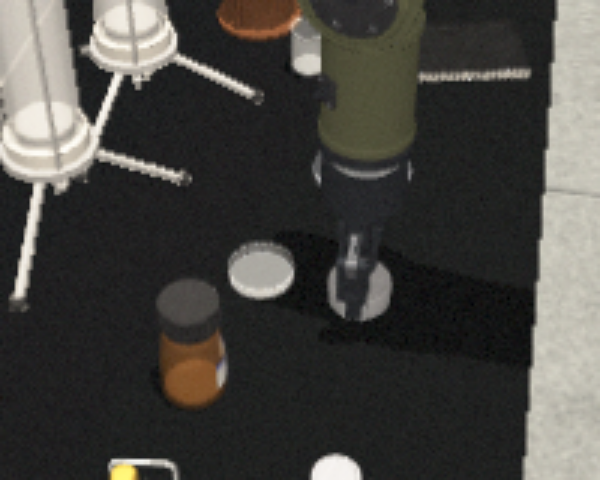

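The jaws stopped at 58 mm, across the tin's diameter (side crop about 360,290). The dish hasn't moved. I'll lift, carry it over the pile, and check.

```bash
python3 - <<'E'
from plant import robot, eyes
import cv2
def st(t):
    o=robot.get_obs();print(t,round(o["clock"],2),o["tcp_pos"].round(4),o["contact_force"].round(2),round(o["finger_gap"],4))
q=[0,0,1,0]
robot.move_l([.485,-.053,.18],q,speed=.12);st("lift")
robot.move_l([.51,-.232,.18],q,speed=.12);robot.pause(.3);st("over")
for n,c,r in(("side",230,130),("top",200,170)):
    s=eyes.snapshot(n);cv2.imwrite(f"pics/{n}2.png",cv2.resize(s["image"][r:r+120,c:c+130,::-1],None,fx=4,fy=4))
E
python3 -c "
import cv2,numpy as np
cv2.imwrite('pics/b2.png',cv2.resize(np.hstack([cv2.imread('pics/side2.png'),cv2.imread('pics/top2.png')]),(800,370)))"
```

```text
lift 6.61 [ 0.4846 -0.053   0.1794] [-0.21  0.24 -1.21] 0.0579
over 8.57 [ 0.51   -0.2318  0.18  ] [ 0.56  0.73 -0.89] 0.058
```

```bash
sleep 1
```

```text
(no output)
```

View pics/b2.png

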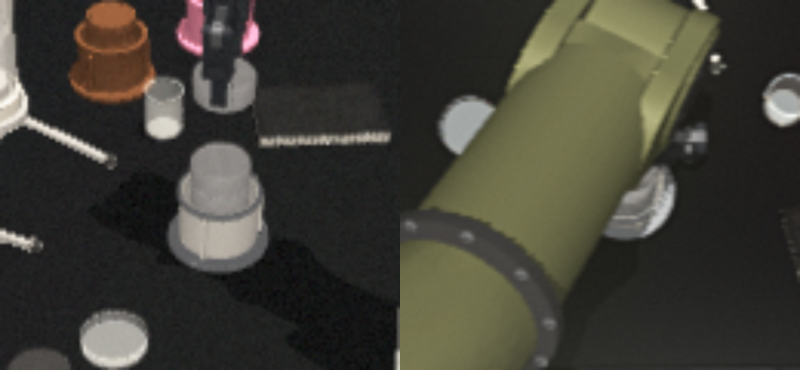

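Side view: the tin is held level above the pile (crop about 225,80). Now the guarded descent.

```bash
python3 - <<'E'
from plant import robot
import numpy as np
q=[0,0,1,0]
def fz(n=5):
    v=[]
    for _ in range(n): v.append(robot.get_obs()["contact_force"][2]); robot.pause(.02)
    return np.mean(v),np.std(v)
robot.move_l([.51,-.232,.126],q,speed=.08);robot.pause(.3)
b,sd=fz(12);print("base",b,sd)
z=.126
while z>.085:
    z-=.001;robot.move_l([.51,-.232,z],q,speed=.02)
    f,s=fz(4)
    o=robot.get_obs();print(round(o["clock"],2),round(z,4),o["tcp_pos"][2].round(4),round(f-b,2))
    if f-b>4:break
robot.pause(.3);print(fz(),robot.get_obs()["contact_force"],robot.get_obs()["finger_gap"])
E
```

```text
base -1.4413124790801657 0.5925059614585375
10.31 0.125 0.1249 0.7
10.62 0.124 0.1239 0.27
10.94 0.123 0.123 -0.18
11.26 0.122 0.1219 0.03
11.57 0.121 0.121 -0.12
11.89 0.12 0.12 0.24
12.21 0.119 0.119 0.41
12.53 0.118 0.118 -0.01
12.84 0.117 0.117 0.45
13.16 0.116 0.116 0.28
13.47 0.115 0.115 0.03
13.79 0.114 0.114 0.4
14.11 0.113 0.113 0.56
14.43 0.112 0.112 -0.03
14.74 0.111 0.111 0.07
15.06 0.11 0.11 -0.03
15.38 0.109 0.109 0.18
15.69 0.108 0.108 0.5
16.01 0.107 0.107 0.31
16.32 0.106 0.106 0.07
16.64 0.105 0.105 0.15
16.96 0.104 0.1047 7.17
(np.float64(5.686657764668324), np.float64(0.3012190503214762)) [-2.66907893 -0.28212061  5.94536693] 0.058000073621778184
```

Contact at 7 N, with the tin's underside at about 0.102 m. That agrees with the vision estimate of 0.104. Release and retreat.

```bash
python3 - <<'E'
from plant import robot, eyes
import cv2,pickle
def st(t):
    o=robot.get_obs();print(t,round(o["clock"],2),o["tcp_pos"].round(4),o["contact_force"].round(2),round(o["finger_gap"],4))
q=[0,0,1,0]
robot.set_gripper(.085);robot.pause(.2);st("open")
robot.move_l([.51,-.232,.23],q,speed=.1);st("up")
robot.reach([.45,.05,.3],q);st("away")
d={}
for n,c,r in(("side",230,130),("top",200,170)):
    s=eyes.snapshot(n);d[n]=s;cv2.imwrite(f"pics/{n}3.png",cv2.resize(s["image"][r:r+120,c:c+130,::-1],None,fx=4,fy=4))
pickle.dump(d,open("d3.pkl","wb"))
E
python3 - <<'E'
import pickle
from h import *
d=pickle.load(open("d3.pkl","rb"));o=[]
for n,(c,r) in dict(side=(250,150),top=(200,180)).items():
    s=d[n];im=cv2.resize(s["image"][r:r+100,c:c+100,::-1],None,fx=4,fy=4,interpolation=2)
    for x,y,R,z in[(.51,-.232,.052,0),(.51,-.232,.03,.127)]:
        p=(proj(s,cyl(x,y,R,z,z))[::2]-[c-.5,r-.5])*4-.5
        cv2.polylines(im,[np.round(p).astype(np.int32)],True,(0,0,255),1)
    o.append(im)
cv2.imwrite("pics/ov3.png",np.hstack(o))
E
```

```text
open 17.93 [ 0.51   -0.232   0.1039] [-0.35  0.12 -0.32] 0.0851
up 19.34 [ 0.5097 -0.2318  0.2294] [-0.21  0.39 -0.2 ] 0.085
away 20.48 [0.4503 0.0488 0.2997] [ 0.06 -0.28 -0.17] 0.0853
```

```bash
sleep 1
```

```text
(no output)
```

View pics/ov3.png

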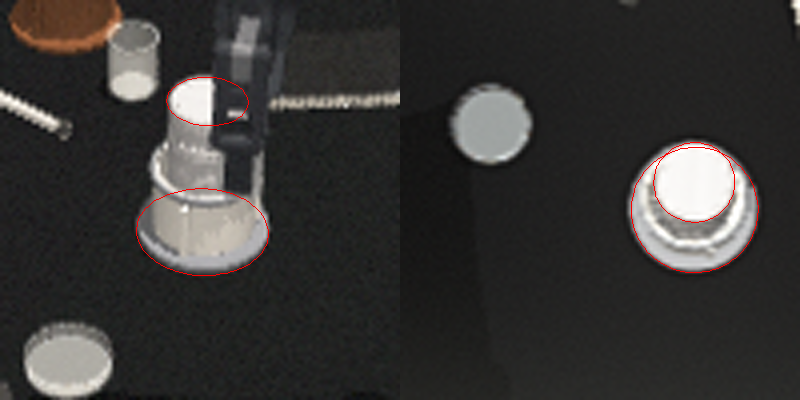

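The tin sits on the pile. Its lid matches the predicted circle at z = 0.127 m in both views (top crop about 694,180), centred on the axis. The gripper only hides part of it in the side view. The dish is unmoved, so I'll hand in.

```bash
python3 - <<'E'
from plant import robot
robot.close_job();print(robot.get_obs()["clock"])
E
```

```text
the job is handed in; nothing more can be done
the job is handed in; nothing more can be done
```

The wide tin is on top of the white magazine's pile, and I handed the job in about 20.6 s in, within the 35 s limit. No verdict was reported.

- **Pick and place:** I gripped the tin across its diameter, with the jaws stopping at 58 mm. I lowered it in 1 mm steps and felt contact at about 7 N, with the tin's underside at about 0.102 m. The camera estimate for the pile was 0.104 m. I held it there for at least 0.3 s, then let go and moved the arm clear.
- **Final position:** The lid matches the predicted circle in both views, level and within about 2 mm of the magazine's axis. In the side view the gripper hid part of the tin.
- **Bystanders:** The glass dish looked unmoved. I did not measure the small tin again after the job, but the planned arm path stayed well above it.
- **Disagreement:** The camera fits put the two loose tins' lids about 3.5 mm too high (0.0285 m against 0.025 m). The stated calibration error is about 2 mm. I set the grasp height from the known 25 mm instead.

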